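# Hold the refill funnel over the bead hopper

### The arm

A 6-joint arm with a two-finger parallel gripper is mounted at the origin on the work surface. World frame = base frame: x ahead of the robot, y to its left, z up, the work surface at z = 0. Lengths are in m, angles in degrees, forces in N, time in s.
With the tool pointing down it reaches from about 0.3 to 0.75 m from the base axis. Payload 8.5 kg.
Tool frame: the origin (TCP) lies between the finger pads; the fingertips stand ahead of it and the grasp point (between the pads) lies 8 mm behind it (env.tcp_to_tips is the z of the fingertips in the tool frame, in m); z points along the fingers, x is the direction in which the jaws open and shut, and the axes are right-handed (so a half turn about z gives the same grasp; the last joint's range is limited). The gripper opens to 85 mm and grips with 20 to 120 N. Pads are 22 mm wide; open, the fingers measure 114 mm over their backs; the gripper's body (76 mm by 85 mm) begins 54 mm behind the grasp point. The pads swing forward as they close: fully open they stand 13 mm farther back than shut.
Start: joints at [-76.794, 21.807, 74.336, -0, 83.858, -12.336], TCP at [0.237, -0.496, 0.242] pointing down, gripper open.
Joint ranges: [-178.18, 178.18], [-50.72, 133.34], [12.68, 142.11], [-81.47, 261.47], [9.98, 163.14], [-165.26, 165.26]. Speed limits (degrees/s): [136.94, 136.94, 180, 180, 180, 180].

### API

Orientations are given as a 3x3 rotation matrix whose columns are the frame's x, y, z axes.
In Python, from rig import observe, viewer, env gives the robot as it stands.
- The arm moves only by the tool jog_arm, never from a script. Its arguments are lists of equal length, an entry for each row: "dr": the turn, a rotation vector about the tool's x, y, z in rad, a list of three; "slide": the shift along the tool's x, y, z in m, a list of three; "gripper": the opening, from -1 (shut) to 1 (fully open), so that 0 is half open. In form: {"dr": [[rx, ry, rz], ...], "slide": [[dx, dy, dz], ...], "gripper": [gripper, ...]}. A call has exactly 10 rows; each row shifts and turns the commanded pose from where the row before left it, along the tool's axes as they then stand; what a row does not reach is not made up. A row lasts 1/10 s, in which the tool goes at most 50 mm and 8.59 degrees, less where a joint would pass 70% of its speed; a pose out of reach is approached as far as the arm can. A call is refused whole if a number of a shift passes 0.05 or a number of a turn 0.15, either way. A call with a gripper value outside its range is refused whole. The fingers move at their own pace and stop on an object; "force" is the grip in N (left out, the last holds). Time passes only in rows, so rows that do not move let the fingers close, or fill a call up. It gives the time, the measured TCP pose, the force and the opening at its end, in the units of the state.
- observe(): the state, without advancing time (a new reading comes with each control period).
- viewer.get_image(name): name is "side" or "top" or "wrist"; returns a dict with "pixels" (420x560x3 uint8, blue, green, red), "camera_matrix" (3x3 intrinsics, pixels), "dist_coeffs" ([k1, k2, p1, p2, k3] as OpenCV has them; the pictures are not rectified), "R" (3x3) and "t" (3): a world point X has camera coordinates R X + t. Camera axes: x right, y down, z forward; pixel columns grow to the right and rows downward; lengths in m; the calibration is good to about 2 mm. A picture is of the moment at which its call begins. There is no depth.
- env.close_job(): hands the job in, once; it reports no verdict.
The state is a dict: "time_s": time; "q": joint angles; "qvel": joint speeds; "joint_efforts": joint torques, N m; "position": TCP position; "tool_rot": TCP orientation; "ft_force": force on the tool from outside, world axes, zero at the start; "wrist_torque": the same for the moment, N m; "grip_width": finger opening in m.
Only numpy, scipy, OpenCV 4.12 (cv2) and the standard library are available. Lean on these libraries where they do the work, as an engineer would, in place of code of your own. Each camera call takes 0.05 s, during which the arm holds its last target.

### The job

Get the bead dispenser ready for refilling: first lift the red cap off the hopper's neck and set it down (do not drop it) rim down, seated flat in the round pocket of the dark wooden tray. Then take the yellow funnel by its upright handle out of its stand, carry it over the abacus, and finish still holding it upright and motionless with its spout centred above the open hopper neck and about 1 cm clear of it, touching nothing but the gripper, so that the hopper can still turn while I pour. Leave the abacus, green pegs, bucket and bowl where they stand.

Things in the scene. Friction and masses are not known exactly. Their poses are not given: they have to be found in the camera images.
- cap_mid (a point): Point on the axis of the red hopper cap, half-way up (25 mm above its rim). Cap 50 mm high: open-bottomed skirt 68 mm across (60 inside), 16 mm high, then an upright round beech grip 22 mm across from 16 to 50 mm above the rim. z axis points from rim to grip. It starts rim down, loose over the hopper's neck, rim 12 mm below the neck's top; lifts straight off.
- pocket (a point): Centre of the floor of the round pocket in the dark wooden tray (fixed, 105 x 105 x 18 mm). The floor is 8 mm above the table, the pocket 10 mm deep and 73 mm across. With the cap seated, its rim lies on this floor. z axis up.
- mouth (a point): Centre of the open mouth of the clear hopper's neck on the bead dispenser, level with the neck's rim, 130 mm above the table; z axis up. Neck 54 mm across outside, 47 mm inside, upright for its top 20 mm; below, the hopper widens to 104 mm across at 93 mm above the table.
- funnel_grip (a point): Grip point on the upright handle plate of the yellow funnel (90 g or so). Plate 12 mm thick along this frame's y, 26 mm along x, from 36 mm below to 16 mm above the point; a bar 24 to 36 mm below joins it to the funnel, whose rim (84 mm across) is 23 mm below the point. Funnel axis 75 mm away along +x. z up; handle starts on the robot's side, within 0.4 rad.
- funnel_tip (a point): Centre of the lower end of the funnel's spout (26 mm across), on the funnel's axis, 98 mm below and 75 mm to +x of the grip point; z axis up the funnel. It starts upright in a fixed beech stand (90 x 90 x 50 mm, hole 34 mm across), spout 30 mm deep in the hole, tip 20 mm above the table; lifts straight out.
- funnel: The same yellow funnel as a whole; its origin and axes are those of the spout-end point funnel_tip.
- cap: The same red cap as a whole, about 60 g; its origin is the centre of the rim plane, z axis towards the grip.
- dispenser: Plywood bead dispenser (fixed), case 120 (x) x 150 (y) x 75 mm, clear hopper on top; origin at the centre of its underside, mouth 15 mm to +y of it and 130 mm up. Beech knob and chute on its +x face. It stands left or right of the abacus, the funnel's stand on the other side.
- abacus: Turquoise acrylic abacus, a bystander and obstacle between dispenser and funnel: 200 mm (its x) x 70 mm foot, frame 22 mm thick, 140 mm high; origin at the centre of its underside, loose.
- pegs: Stand with three green pegs, bystander: base 170 (x) x 50 mm, 90 mm high; origin at the centre of its underside, loose.
- bucket: Small zinc bucket, bystander: 110 mm across the rim, 100 mm high, its wire bail hanging to +x; origin at the centre of its underside, loose.
- bowl: Cream melamine bowl, bystander: 100 mm across, 42 mm high, in front of the dispenser's chute (beyond it as seen from the robot); origin at the centre of its underside, loose.

How it is judged (in metres and radians):
On the way, in this order (a step that is already met when the one before it is completed fails the run):
1. the cap lies seated rim down in the tray's pocket, released and at rest (horizontal distance between cap_mid and pocket below 0.006 m and z of cap_mid in the frame of pocket below 0.029 m and angle between cap_mid's own z axis and vertical below 0.1 rad and contact force between the fingers and cap below 0.05 N and linear speed of cap below 0.02 m/s), for 0.2 s.
2. the funnel, held in the gripper, has been lifted clear above the height of the abacus (height (world z) of funnel_tip above 0.143 m and contact force between the fingers and funnel above 0.5 N), for 0.1 s.
At the end, for the whole second after the job is handed in: Funnel gripped, at rest, upright (0.12 rad), its spout 3-20 mm above the mouth and within 8 mm of its centre; funnel and robot clear of the dispenser. Cap untouched, rim down in the pocket (6 mm sideways, 4 mm up, 0.1 rad). Bystanders within 20 mm of their start and 0.25 rad of upright (horizontal distance between funnel_tip and mouth below 0.008 m and z of funnel_tip in the frame of mouth between 0.003 and 0.02 m and angle between funnel_tip's own z axis and vertical below 0.12 rad and contact force between the fingers and funnel above 0.5 N and contact force between each of funnel, the fingers, the arm and dispenser below 0.05 N and linear speed of funnel below 0.02 m/s and angular speed of funnel below 0.15 rad/s and horizontal distance between cap_mid and pocket below 0.006 m and z of cap_mid in the frame of pocket below 0.029 m and angle between cap_mid's own z axis and vertical below 0.1 rad and contact force between each of the arm, the fingers and cap below 0.05 N and not (distance of abacus from where it was at the start of the episode above 0.02 m or angle between abacus's own z axis and vertical above 0.25 rad) and not (distance of pegs from where it was at the start of the episode above 0.02 m or angle between pegs's own z axis and vertical above 0.25 rad) and not (distance of bucket from where it was at the start of the episode above 0.02 m or angle between bucket's own z axis and vertical above 0.25 rad) and not (distance of bowl from where it was at the start of the episode above 0.02 m or angle between bowl's own z axis and vertical above 0.25 rad)); the arm keeps its last pose, push and grip.
It fails at once if the abacus is shifted more than 20 mm or tipped (distance of abacus from where it was at the start of the episode above 0.02 m or angle between abacus's own z axis and vertical above 0.25 rad).
It fails at once if the green peg stand is shifted more than 20 mm or tipped (distance of pegs from where it was at the start of the episode above 0.02 m or angle between pegs's own z axis and vertical above 0.25 rad).
It fails at once if the zinc bucket is shifted more than 20 mm or tipped (distance of bucket from where it was at the start of the episode above 0.02 m or angle between bucket's own z axis and vertical above 0.25 rad).
It fails at once if the cream bowl is shifted more than 20 mm or tipped (distance of bowl from where it was at the start of the episode above 0.02 m or angle between bowl's own z axis and vertical above 0.25 rad).
It fails at once if the cap is dropped (falls freely by more than about 2 cm) (contact force between the fingers and cap below 0.05 N and linear speed of cap above 0.6 m/s).
It also fails if it takes over 70 s, if anything falls off the work surface, if the arm or the gripper's body presses on something with over 40 N, if the wrist force passes 120 N, or if a joint passes its speed limit or range.

## Working session

There is one attempt and no reset: what is moved stays moved. The work goes in short steps, Python scripts to look and compute and a tool call to move; the robot and the scene stay as the last step left them, time stands still between calls to the robot, and variables do not carry over. Pictures are saved under pics/ and viewed, and the job is handed in when it is done.

Besides the shell and the picture viewer there is one more tool, called after "Request:" in YAML: its name, and indented under it one key for each argument. jog_arm: Moves the arm, as the interface text tells. Its arguments: {"type":"object","properties":{"dr":{"type":"array","items":{"type":"array","items":{"type":"number"}}},"slide":{"type":"array","items":{"type":"array","items":{"type":"number"}}},"gripper":{"type":"array","items":{"type":"number"}},"force":{"type":"number"}},"required":["dr","slide","gripper"]}

```bash
ls; mkdir -p pics; python3 - <<'E'
from rig import observe, viewer, env
import cv2,numpy as np
s=observe();print(s['time_s'],s['position'],s['tool_rot'],s['grip_width'],env.tcp_to_tips)
for n in['side','top','wrist']:
    d=viewer.get_image(n);cv2.imwrite(f'pics/{n}0.png',d['pixels']);print(n,d['camera_matrix'],d['dist_coeffs'],d['R'],d['t'])
    np.savez(f'pics/{n}0.npz',**{k:np.array(v) for k,v in d.items()})
E
```

```text
pics
0.0 [ 0.23707342 -0.49597252  0.24169262] [[ 4.31167781e-01 -9.02271696e-01 -3.62878735e-04]
 [-9.02270608e-01 -4.31167836e-01  1.43111154e-03]
 [-1.44771307e-03 -2.89634368e-04 -9.99998910e-01]] 0.08580187524106399 0.011
side [[492.69761201   0.         284.6433869 ]
 [  0.         492.69761201 217.59487994]
 [  0.           0.           1.        ]] [-0.0693512  0.         0.         0.         0.       ] [[-9.99541857e-01 -2.42525118e-02 -1.81077569e-02]
 [ 5.74000054e-04  5.82975652e-01 -8.12489421e-01]
 [ 3.02612907e-02 -8.12127579e-01 -5.82694645e-01]] [0.61000044 0.0993716  1.21042516]
top [[518.27545213   0.         285.5456266 ]
 [  0.         518.27545213 210.53462539]
 [  0.           0.           1.        ]] [0.02708665 0.         0.         0.         0.        ] [[-0.02963031 -0.99954925 -0.00483208]
 [-0.99557907  0.02994299 -0.0890266 ]
 [ 0.08913115  0.00217283 -0.99601753]] [6.61365652e-04 6.27038956e-01 1.49260241e+00]
wrist [[300.15775526   0.         276.74779656]
 [  0.         300.15775526 211.53526587]
 [  0.           0.           1.        ]] [-0.06733235  0.          0.          0.          0.        ] [[ 0.43018414 -0.90273977 -0.00158483]
 [-0.86326979 -0.41188762  0.29174279]
 [-0.26402059 -0.12413499 -0.9564955 ]] [-0.54965446 -0.03716529  0.38124299]
```

View pics/top0.png

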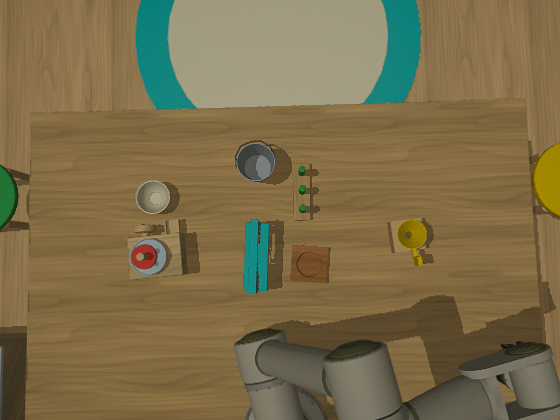

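View pics/side0.png

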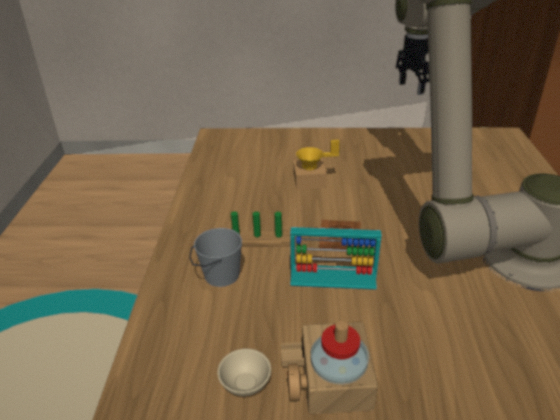

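View pics/wrist0.png

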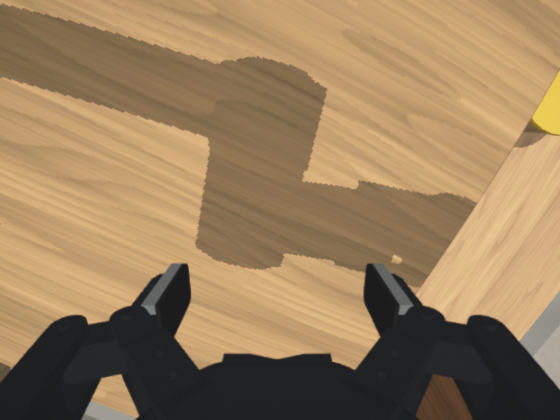

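The top view shows the dispenser with its red cap near (148,257), the abacus near (257,256), the tray near (310,263) and the funnel near (412,234) with its handle at (418,257). I'll zoom in on these to measure them.

```bash
cat > h.py <<'E'
import cv2,numpy as np
def load(f):
    d=np.load(f);return {k:d[k] for k in d}
def proj(d,X):
    rv=cv2.Rodrigues(d['R'])[0]
    return cv2.projectPoints(np.array(X,float).reshape(-1,1,3),rv,d['t'],d['camera_matrix'],d['dist_coeffs'])[0].reshape(-1,2)
def toz(d,uv,z):
    p=cv2.undistortPoints(np.array(uv,float).reshape(-1,1,2),d['camera_matrix'],d['dist_coeffs']).reshape(-1,2)
    C=-d['R'].T@d['t'];out=[]
    for a,b in p:
        r=d['R'].T@np.array([a,b,1.]);out.append(C+r*(z-C[2])/r[2])
    return np.array(out)
def tri(ds,uvs):
    A=[];B=[]
    for d,uv in zip(ds,uvs):
        p=cv2.undistortPoints(np.array(uv,float).reshape(-1,1,2),d['camera_matrix'],d['dist_coeffs']).reshape(2)
        C=-d['R'].T@d['t'];r=d['R'].T@np.array([*p,1.]);r/=np.linalg.norm(r)
        P=np.eye(3)-np.outer(r,r);A.append(P);B.append(P@C)
    X=np.linalg.lstsq(np.vstack(A),np.hstack(B),rcond=None)[0]
    return X
def snap(n,name):
    from rig import viewer
    d=viewer.get_image(n);cv2.imwrite(f'pics/{name}.png',d['pixels']);np.savez(f'pics/{name}.npz',**{k:np.array(v) for k,v in d.items()});return {k:np.array(v) for k,v in d.items()}
def crop(img,x0,y0,w,h,s):
    c=cv2.resize(img[y0:y0+h,x0:x0+w],None,fx=s,fy=s,interpolation=cv2.INTER_CUBIC)
    for i in range(0,w,10):
        cv2.line(c,(i*s,0),(i*s,6 if i%50 else 14),(255,0,255),1);
        if (i%20==0): cv2.putText(c,str(x0+i),(i*s,24),0,.35,(0,0,0),1)
    for i in range(0,h,10):
        cv2.line(c,(0,i*s),(6,i*s),(255,0,255),1); 
        if i%20==0: cv2.putText(c,str(y0+i),(8,i*s+4),0,.35,(0,0,0),1)
    return c
E
python3 - <<'E'
from h import *
t=load('pics/top0.npz');s=load('pics/side0.npz')
a=crop(t['pixels'],120,210,80,75,5);b=crop(t['pixels'],280,225,75,75,5)
c=crop(t['pixels'],375,210,75,75,5);
top=np.hstack([a,b[:, :375]]);cv2.imwrite('pics/c1.png',top)
e=crop(s['pixels'],285,130,75,75,5);f=crop(s['pixels'],280,310,100,75,5)
cv2.imwrite('pics/c2.png',np.hstack([c,e]));
E
```

```text
(no output)
```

View pics/c1.png

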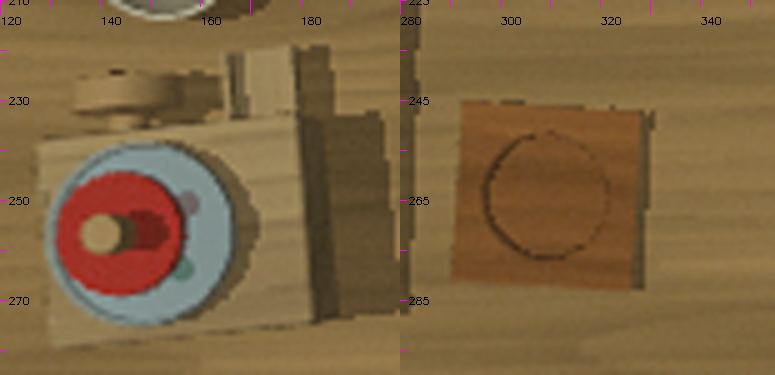

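View pics/c2.png

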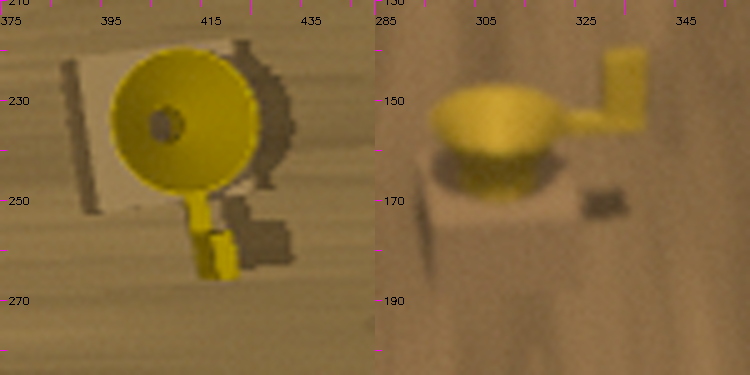

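```bash
python3 - <<'E'
from h import *
t=load('pics/top0.npz');s=load('pics/side0.npz')
o=-.4
P=lambda n,u,v,z:print(n,toz(t,[u+o,v+o],z).round(4)[0], np.linalg.norm(toz(t,[u+o,v+o],z)[0][:2]).round(3))
P('gripTop',140.2,256.8,.168);P('capdisc',143.8,256.8,.134);P('pocket',309.4,264.1,.018)
P('pocketfloor',309.4,264.1,.018)
P('funnelrim',412,234.3,.095);P('handletop',420,261,.134)
# abacus corners rough, in top
for u,v in [(245,220),(268,220),(268,292),(246,294)]:P('abacus',u,v,.14)
print(-t['R'].T@t['t'],-s['R'].T@s['t'])
img=t['pixels']
cv2.imwrite('pics/c3.png',crop(img,225,130,110,170,4)[:600])
f=crop(s['pixels'],280,310,100,110,5);cv2.imwrite('pics/c4.png',f)
# color: red
hsv=cv2.cvtColor(img,cv2.COLOR_BGR2HSV)
m=((hsv[...,0]<8)|(hsv[...,0]>172))&(hsv[...,1]>150);m[:, 200:]=0
ys,xs=np.where(m);print(xs.min(),xs.max(),ys.min(),ys.max(),cv2.minEnclosingCircle(np.c_[xs,ys].astype(np.float32)))
m=((hsv[...,0]>20)&(hsv[...,0]<33)&(hsv[...,1]>200));m[:, :390]=0;m[:,440:]=0;m[248:]=0
ys,xs=np.where(m);print(xs.min(),xs.max(),ys.min(),ys.max(),cv2.minEnclosingCircle(np.c_[xs,ys].astype(np.float32)))
E
```

```text
gripTop [0.5043 0.3697 0.168 ] 0.625
capdisc [0.5044 0.3697 0.134 ] 0.625
pocket [ 0.4696 -0.082   0.018 ] 0.477
pocketfloor [ 0.4696 -0.082   0.018 ] 0.477
funnelrim [ 0.5449 -0.3672  0.095 ] 0.657
handletop [ 0.471  -0.3756  0.134 ] 0.602
abacus [0.5954 0.0935 0.14  ] 0.603
abacus [0.5935 0.0311 0.14  ] 0.594
abacus [0.4003 0.0362 0.14  ] 0.402
abacus [0.3968 0.0952 0.14  ] 0.408
[ 0.49124908 -0.02135753  1.5424845 ] [0.57303491 0.93988247 0.79709237]
131 156 245 268 ((143.44882202148438, 256.220458984375), 12.575469970703125)
397 426 220 247 ((411.51910400390625, 233.9076385498047), 14.807498931884766)
```

View pics/c3.png

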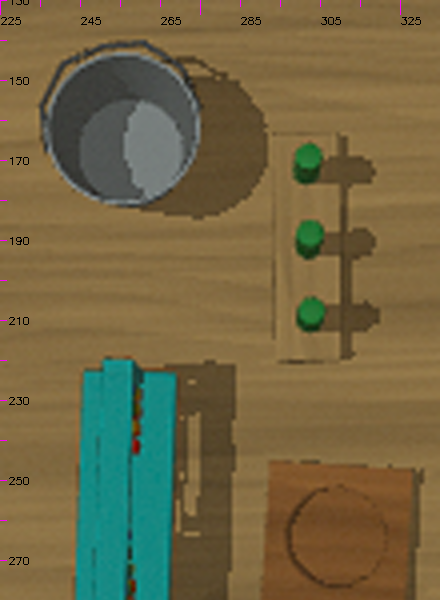

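View pics/c4.png

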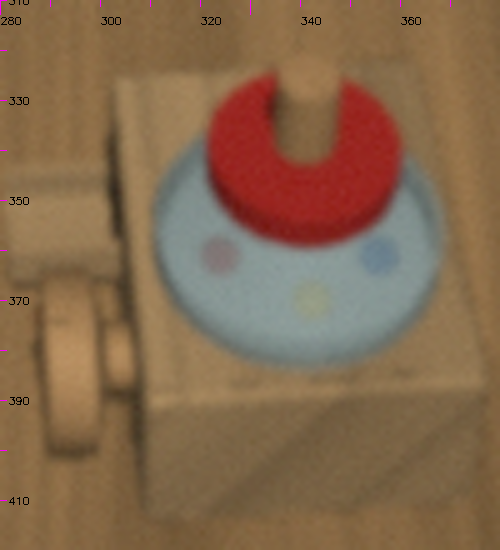

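Request:
jog_arm:
  dr:
    - [0,0,0]
    - [0,0,0]
    - [0,0,0]
    - [0,0,0]
    - [0,0,0]
    - [0,0,0]
    - [0,0,0]
    - [0,0,0]
    - [0,0,0]
    - [0,0,0]
  slide:
    - [-0.02,-0.018,0]
    - [-0.033,-0.031,0]
    - [-0.033,-0.031,0]
    - [-0.033,-0.031,0]
    - [-0.033,-0.031,0]
    - [-0.033,-0.031,0]
    - [-0.033,-0.031,0]
    - [-0.033,-0.031,0]
    - [-0.033,-0.031,0]
    - [-0.033,-0.031,0]
  gripper: [1,1,1,1,1,1,1,1,1,1]
  force: 30

```text
time_s: 1.15
position: [0.3685, -0.0803, 0.2424]
tool_rot: [[0.431, -0.902, 0.0], [-0.902, -0.431, -0.0], [0.0, -0.0, -1.0]]
ft_force: [0.6, -0.1, -0.3]
grip_width: 0.0851
```

Request:
jog_arm:
  dr:
    - [0,0,0]
    - [0,0,0]
    - [0,0,0]
    - [0,0,0]
    - [0,0,0]
    - [0,0,0]
    - [0,0,0]
    - [0,0,0]
    - [0,0,0]
    - [0,0,0]
  slide:
    - [-0.035,-0.032,0]
    - [-0.035,-0.032,0]
    - [-0.035,-0.032,0]
    - [-0.035,-0.032,0]
    - [-0.035,-0.032,0]
    - [-0.035,-0.032,0]
    - [-0.035,-0.032,0]
    - [-0.035,-0.032,0]
    - [-0.03,-0.025,0]
    - [-0.01,-0.01,0]
  gripper: [1,1,1,1,1,1,1,1,1,1]

```text
time_s: 2.15
position: [0.4929, 0.3352, 0.2414]
tool_rot: [[0.434, -0.901, -0.001], [-0.901, -0.434, 0.0], [-0.001, 0.001, -1.0]]
ft_force: [-0.5, 0.0, -0.1]
grip_width: 0.0857
```

```bash
python3 - <<'E'
from h import *
from rig import observe
s=observe();print(s['time_s'],s['position'],s['q'])
d=snap('wrist','w1')
E
```

```text
2.15 [0.49292086 0.33520966 0.24139598] [2.28360537e+01 2.65577332e+01 6.66772072e+01 3.14775354e-02
 8.68085419e+01 8.71247527e+01]
```

View pics/w1.png

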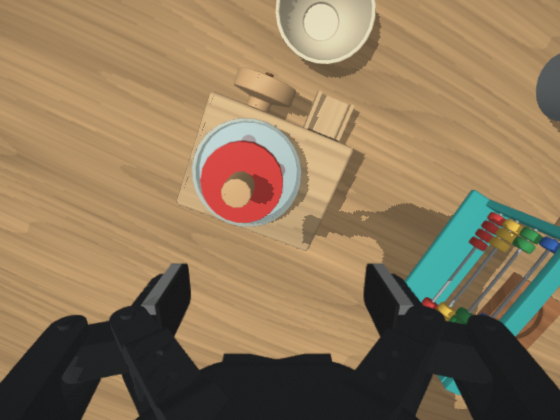

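The wrist view shows the grip top at (236,193) and the red disc centred near (242,182). I'll compare those with the top-view position.

```bash
python3 - <<'E'
from h import *
d=load('pics/w1.npz');img=d['pixels']
hsv=cv2.cvtColor(img,cv2.COLOR_BGR2HSV)
m=((hsv[...,0]<8)|(hsv[...,0]>172))&(hsv[...,1]>150);m[:,:150]=0;m[:,300:]=0;m[240:]=0
ys,xs=np.where(m);c=cv2.minEnclosingCircle(np.c_[xs,ys].astype(np.float32));e=cv2.fitEllipse(cv2.convexHull(np.c_[xs,ys].astype(np.float32)));print(c,e)
print('disc',toz(d,c[0],.134),toz(d,e[0],.134))
cv2.imwrite('pics/w1c.png',crop(img,190,110,100,120,5))
print(toz(d,(236,193),.168))
# predicted circles for given centre
for z,r in((.168,.011),(.134,.034)):
    a=np.linspace(0,6.28,60);p=proj(d,np.c_[.504+r*np.cos(a),.370+r*np.sin(a),0*a+z]);print(z,p.min(0),p.max(0))
E
```

```text
((241.40211486816406, 181.72169494628906), 40.96861267089844) ((241.55210876464844, 181.4962158203125), (80.1490478515625, 81.82395935058594), 127.00151062011719)
disc [[0.50489023 0.37262231 0.134     ]] [[0.50511362 0.37258717 0.134     ]]
[[0.50375373 0.37206674 0.168     ]]
0.168 [223.31015709 178.56069665] [254.36472144 208.84323901]
0.134 [202.37332939 141.54400649] [285.57779232 223.446758  ]
```

View pics/w1c.png

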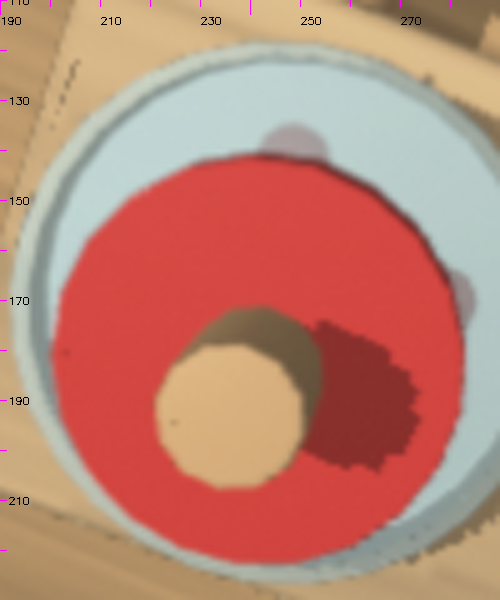

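Request:
jog_arm:
  dr:
    - [0,0,0]
    - [0,0,0]
    - [0,0,0]
    - [0,0,0]
    - [0,0,0]
    - [0,0,0]
    - [0,0,0]
    - [0,0,0]
    - [0,0,0]
    - [0,0,0]
  slide:
    - [0,0,0]
    - [-0.01,-0.009,0]
    - [-0.01,-0.009,0]
    - [-0.0075,-0.0075,0]
    - [0,0,0.015]
    - [0,0,0.015]
    - [0,0,0.01]
    - [0,0,0]
    - [0,0,0]
    - [0,0,0]
  gripper: [1,1,1,1,1,1,1,1,1,1]

```text
time_s: 3.2
position: [0.5045, 0.3678, 0.2032]
tool_rot: [[0.431, -0.902, 0.001], [-0.902, -0.431, 0.001], [-0.0, -0.002, -1.0]]
ft_force: [0.3, -0.6, 0.1]
grip_width: 0.0853
```

Request:
jog_arm:
  dr:
    - [0,0,0]
    - [0,0,0]
    - [0,0,0]
    - [0,0,0]
    - [0,0,0]
    - [0,0,0]
    - [0,0,0]
    - [0,0,0]
    - [0,0,0]
    - [0,0,0]
  slide:
    - [-0.0025,-0.001,0]
    - [0,0,0.01]
    - [0,0,0.01]
    - [0,0,0.01]
    - [0,0,0.01]
    - [0,0,0.01]
    - [0,0,0.003]
    - [0,0,0]
    - [0,0,0]
    - [0,0,0]
  gripper: [1,1,1,1,1,1,1,1,1,1]

```text
time_s: 4.2
position: [0.5042, 0.3706, 0.1499]
tool_rot: [[0.431, -0.902, 0.001], [-0.902, -0.431, 0.0], [0.0, -0.001, -1.0]]
ft_force: [0.3, 0.9, 0.4]
grip_width: 0.0852
```

```bash
python3 - <<'E'
from h import *
from rig import observe
for i in range(3):
    s=observe();print(s['time_s'],s['position'],s['ft_force'])
d=snap('wrist','w2');a=cv2.resize(d['pixels'],(400,300));e=snap('side','s2');c=crop(e['pixels'],270,270,130,100,3)
cv2.imwrite('pics/v2.png',np.hstack([a,c]))
E
```

```text
4.2 [0.50419427 0.37063844 0.14987077] [0.25142866 0.94590172 0.44798486]
4.2 [0.50419427 0.37063844 0.14987077] [0.25142866 0.94590172 0.44798486]
4.2 [0.50419427 0.37063844 0.14987077] [0.25142866 0.94590172 0.44798486]
```

View pics/v2.png

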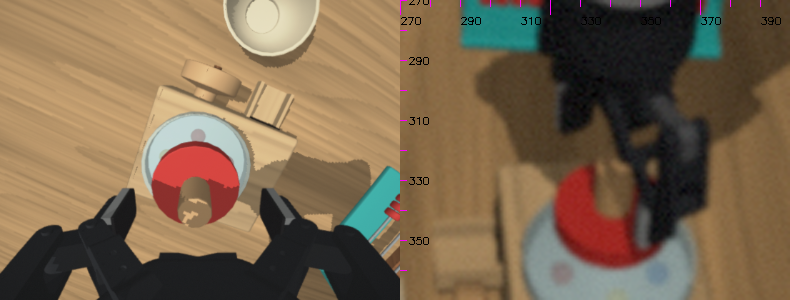

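The grip post stands between the open pads, so I'll close on it.

Request:
jog_arm:
  dr:
    - [0,0,0]
    - [0,0,0]
    - [0,0,0]
    - [0,0,0]
    - [0,0,0]
    - [0,0,0]
    - [0,0,0]
    - [0,0,0]
    - [0,0,0]
    - [0,0,0]
  slide:
    - [0,0,0]
    - [0,0,0]
    - [0,0,0]
    - [0,0,0]
    - [0,0,0]
    - [0,0,0]
    - [0,0,0]
    - [0,0,0]
    - [0,0,0]
    - [0,0,0]
  gripper: [0.5,0,-0.3,-0.6,-1,-1,-1,-1,-1,-1]
  force: 30

```text
time_s: 5.3
position: [0.504, 0.3706, 0.1494]
tool_rot: [[0.431, -0.902, 0.0], [-0.902, -0.431, 0.0], [-0.0, -0.0, -1.0]]
ft_force: [-0.8, 0.0, 3.6]
grip_width: 0.0212
```

Request:
jog_arm:
  dr:
    - [0,0,0]
    - [0,0,0]
    - [0,0,0]
    - [0,0,0]
    - [0,0,0]
    - [0,0,0]
    - [0,0,0]
    - [0,0,0]
    - [0,0,0]
    - [0,0,0]
  slide:
    - [0,0,-0.003]
    - [0,0,-0.005]
    - [0,0,-0.008]
    - [0,0,-0.012]
    - [0,0,-0.015]
    - [0,0,-0.015]
    - [0,0,-0.015]
    - [0,0,-0.012]
    - [0,0,-0.005]
    - [0,0,0]
  gripper: [-1,-1,-1,-1,-1,-1,-1,-1,-1,-1]

```text
time_s: 6.3
position: [0.5041, 0.3706, 0.2401]
tool_rot: [[0.431, -0.902, 0.001], [-0.902, -0.431, 0.0], [0.0, -0.001, -1.0]]
ft_force: [-0.7, -0.4, -0.8]
grip_width: 0.0208
```

```bash
python3 - <<'E'
from h import *
from rig import observe
s=observe();print(s['time_s'],s['position'],s['ft_force'],s['q'])
d=snap('wrist','w3');a=cv2.resize(d['pixels'],(400,300));e=snap('side','s3');c=crop(e['pixels'],270,270,130,100,3)
cv2.imwrite('pics/v3.png',np.hstack([a,c]))
E
```

```text
6.3 [0.5041335  0.37056812 0.24010513] [-0.69781214 -0.38647286 -0.81067004] [ 2.54957919e+01  2.96433756e+01  6.15526511e+01 -4.78921059e-03
  8.87283740e+01  8.99549954e+01]
```

View pics/v3.png

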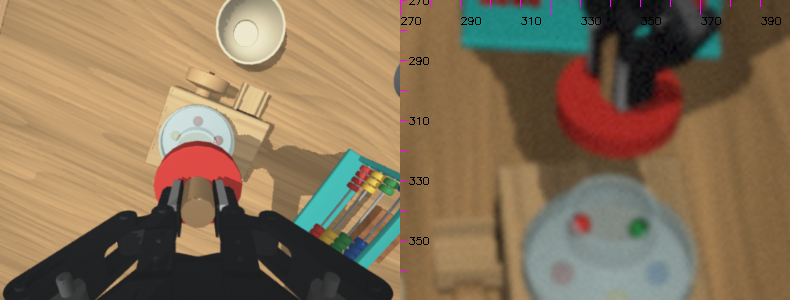

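Request:
jog_arm:
  dr:
    - [0,0,0]
    - [0,0,0]
    - [0,0,0]
    - [0,0,0]
    - [0,0,0]
    - [0,0,0]
    - [0,0,0]
    - [0,0,0]
    - [0,0,0]
    - [0,0,0]
  slide:
    - [0.01,0.008,0]
    - [0.02,0.016,0]
    - [0.03,0.024,0]
    - [0.033,0.0265,0]
    - [0.033,0.0265,0]
    - [0.033,0.0265,0]
    - [0.033,0.0265,0]
    - [0.033,0.0265,0]
    - [0.033,0.0265,0]
    - [0.033,0.0265,0]
  gripper: [-1,-1,-1,-1,-1,-1,-1,-1,-1,-1]

```text
time_s: 7.4
position: [0.4178, 0.0059, 0.2389]
tool_rot: [[0.431, -0.902, -0.001], [-0.902, -0.431, 0.0], [-0.001, 0.001, -1.0]]
ft_force: [0.4, -0.8, -0.9]
grip_width: 0.0211
```

Request:
jog_arm:
  dr:
    - [0,0,0]
    - [0,0,0]
    - [0,0,0]
    - [0,0,0]
    - [0,0,0]
    - [0,0,0]
    - [0,0,0]
    - [0,0,0]
    - [0,0,0]
    - [0,0,0]
  slide:
    - [0.033,0.0265,0]
    - [0.028,0.022,0]
    - [0.02,0.016,0]
    - [0.013,0.008,0]
    - [0.008,0.005,0]
    - [0,0,0]
    - [0,0,0]
    - [0,0,0]
    - [0,0,0]
    - [0,0,0]
  gripper: [-1,-1,-1,-1,-1,-1,-1,-1,-1,-1]

```text
time_s: 8.4
position: [0.3929, -0.1177, 0.2393]
tool_rot: [[0.432, -0.902, 0.0], [-0.902, -0.432, 0.0], [-0.0, -0.0, -1.0]]
ft_force: [0.5, -1.2, -0.4]
grip_width: 0.0212
```

```bash
python3 - <<'E'
from h import *
from rig import observe
s=observe();print(s['time_s'],s['position'],s['ft_force'],s['q'],s['grip_width'])
d=snap('wrist','w4')
print(proj(d,[[.4696,-.082,.018]]))
E
```

```text
8.4 [ 0.39290622 -0.11768807  0.2393429 ] [ 0.47149618 -1.15051826 -0.43383196] [-3.33243093e+01  7.78110082e+00  9.47057085e+01  3.96731473e-03
  7.75112763e+01  3.10851842e+01] 0.021246914830582803
[[277.30661996 111.75399126]]
```

View pics/w4.png

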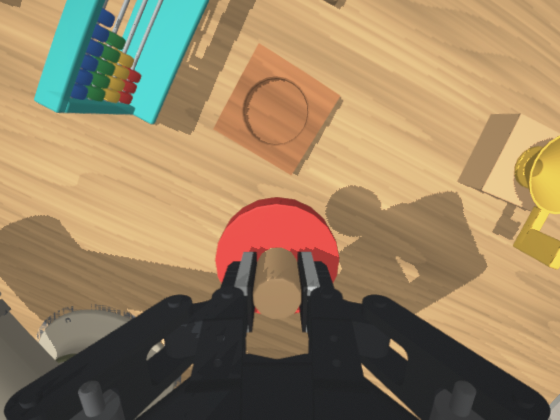

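The pocket is near (276,110), against (277,112) predicted from the top view. The held cap sits at (277,245). I'll fit both circles more precisely.

```bash
python3 - <<'E'
from h import *
from scipy.optimize import least_squares
d=load('pics/w4.npz');img=d['pixels']
cv2.imwrite('pics/w4c.png',np.hstack([crop(img,205,40,80*1+55,130,3),crop(img,205,190,135,130,3)]))
# pocket edge
g=cv2.GaussianBlur(cv2.cvtColor(img,cv2.COLOR_BGR2GRAY),(3,3),0).astype(float)
# radial darkest search around predicted
def ring(c,z,r):
    a=np.linspace(0,2*np.pi,120,endpoint=False);return proj(d,np.c_[c[0]+r*np.cos(a),c[1]+r*np.sin(a),0*a+z])
best=[]
for dx in np.arange(-.006,.0061,.0005):
  for dy in np.arange(-.006,.0061,.0005):
   for r in(.0355,.0365,.0375):
    p=ring((.4696+dx,-.082+dy),.018,r).astype(np.float32)
    v=cv2.remap(g.astype(np.float32),p[:,0].reshape(1,-1),p[:,1].reshape(1,-1),cv2.INTER_LINEAR)
    best.append((v.mean(),.4696+dx,-.082+dy,r))
best.sort();print(np.round(best[:8],4))
hsv=cv2.cvtColor(img,cv2.COLOR_BGR2HSV)
m=(((hsv[...,0]<6)|(hsv[...,0]>174))&(hsv[...,1]>170)).astype(np.uint8);m[:190]=0;m[330:]=0;m[:,:200]=0;m[:,350:]=0
ys,xs=np.where(m);print(xs.min(),xs.max(),ys.min(),ys.max())
# boundary points per column top
# topmost silhouette is rim-top or skirt-top; left/right extremes
for y in range(200,260,10):
    r=np.where(m[y])[0];print(y,r.min() if len(r) else None,r.max() if len(r) else None)
tcp=np.array([.39291,-.11769]);R=np.array([[.432,-.902],[-.902,-.432]])
for off in(-.004,-.002,0,.002,.004):
    c=tcp+R[:,1]*off
    p=ring(c,.2233,.034);q=ring(c,.2073,.034);pt=ring(c,.2573,.011)
    print(off,p.min(0).round(1),p.max(0).round(1),'rim',q.min(0).round(1),q.max(0).round(1),'griptop',pt.min(0).round(1),pt.max(0).round(1))
E
```

```text
[[ 1.104817e+02  4.686000e-01 -8.050000e-02  3.550000e-02]
 [ 1.108402e+02  4.691000e-01 -8.050000e-02  3.550000e-02]
 [ 1.109616e+02  4.686000e-01 -8.100000e-02  3.550000e-02]
 [ 1.110895e+02  4.686000e-01 -8.000000e-02  3.550000e-02]
 [ 1.111989e+02  4.691000e-01 -8.000000e-02  3.550000e-02]
 [ 1.113907e+02  4.691000e-01 -8.100000e-02  3.550000e-02]
 [ 1.115087e+02  4.681000e-01 -8.050000e-02  3.550000e-02]
 [ 1.119974e+02  4.681000e-01 -8.100000e-02  3.550000e-02]]
217 338 198 311
200 263 291
210 241 309
220 231 320
230 227 328
240 221 334
250 219 336
-0.004 [213.8 195.8] [338.6 309.7] rim [219.2 188.9] [333.4 294.5] griptop [250.9 267.7] [301.2 311.5]
-0.002 [214.1 199.6] [338.4 312.6] rim [219.4 192.4] [333.2 297.2] griptop [251.  271.9] [301.1 315.3]
0 [214.3 203.4] [338.2 315.4] rim [219.6 195.8] [333.  299.9] griptop [251.2 276. ] [301. 319.]
0.002 [214.6 207.1] [337.9 318.3] rim [219.8 199.3] [332.8 302.6] griptop [251.3 280.2] [300.9 322.6]
0.004 [214.8 210.8] [337.7 321.1] rim [220.  202.7] [332.6 305.3] griptop [251.4 284.2] [300.8 326.3]
```

View pics/w4c.png

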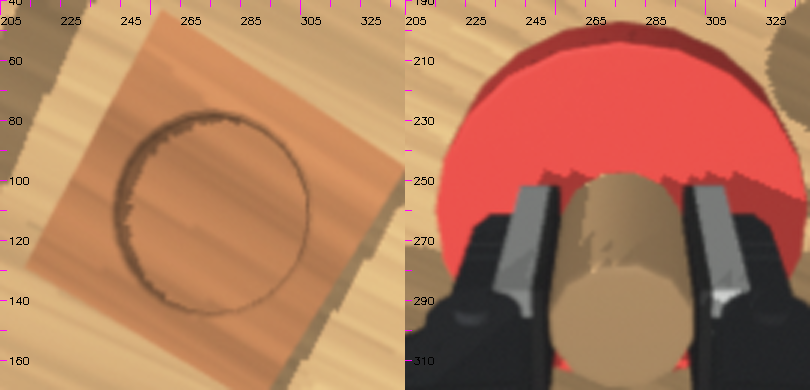

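Request:
jog_arm:
  dr:
    - [0,0,0]
    - [0,0,0]
    - [0,0,0]
    - [0,0,0]
    - [0,0,0]
    - [0,0,0]
    - [0,0,0]
    - [0,0,0]
    - [0,0,0]
    - [0,0,0]
  slide:
    - [0,-0.015,0]
    - [0,-0.03,0.02]
    - [0,-0.025,0.03]
    - [-0.0005,-0.0155,0.03]
    - [0,0,0.03]
    - [0,0,0.03]
    - [0,0,0.02]
    - [0,0,0.01]
    - [0,0,0]
    - [0,0,0]
  gripper: [-1,-1,-1,-1,-1,-1,-1,-1,-1,-1]

```text
time_s: 9.45
position: [0.4702, -0.081, 0.0701]
tool_rot: [[0.431, -0.902, 0.001], [-0.902, -0.431, -0.0], [0.001, -0.001, -1.0]]
ft_force: [0.4, -0.5, -0.4]
grip_width: 0.0209
```

```bash
python3 - <<'E'
from h import *
from rig import observe
s=observe();print(s['time_s'],s['position'],s['tool_rot'],s['ft_force'])
d=snap('wrist','w5');a=crop(d['pixels'],180,90,200,150,2);e=snap('top','t5');c=crop(e['pixels'],275,225,75,75,4)
f=snap('side','s5');g=crop(f['pixels'],290,190,100,75,4)
cv2.imwrite('pics/v5.png',np.hstack([a,g]))
E
```

```text
9.45 [ 0.4702258 -0.0809896  0.0700555] [[ 4.31220679e-01 -9.02245815e-01  1.10210195e-03]
 [-9.02246034e-01 -4.31221366e-01 -4.77026152e-04]
 [ 9.05644760e-04 -7.88663576e-04 -9.99999279e-01]] [ 0.37177268 -0.52022797 -0.42079056]
```

View pics/v5.png

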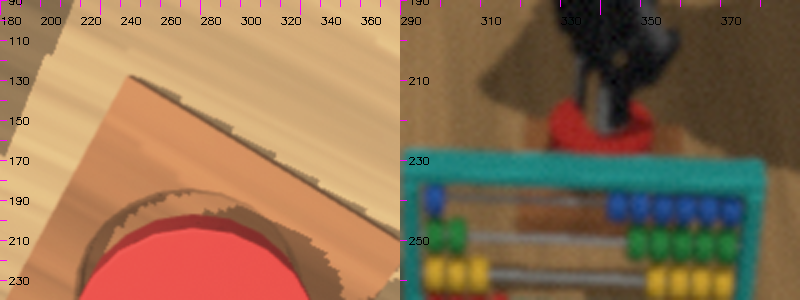

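```bash
python3 - <<'E'
from h import *
d=load('pics/w5.npz');img=d['pixels']
c=cv2.resize(img[170:270,190:360],None,fx=4.5,fy=4.5,interpolation=cv2.INTER_CUBIC)
a=np.linspace(0,6.283,400)
def dr(cx,cy,z,r,col):
    p=proj(d,np.c_[cx+r*np.cos(a),cy+r*np.sin(a),0*a+z]);p=((p-[190,170]+.5)*4.5).astype(int)
    for q in p: cv2.circle(c,tuple(q),0,col,2)
dr(.469,-.081,.018,.0365,(255,0,0))
R=np.array([[.431,-.902],[-.902,-.431]])
k=np.array([.4702,-.081])+R@[.0005,.001]; print(k)
dr(k[0],k[1],.0701-.032+.016,.034,(0,255,0));dr(k[0],k[1],.0381,.034,(255,255,0))
cv2.imwrite('pics/o5.png',c)
E
```

```text
[ 0.4695135 -0.081882 ]
```

View pics/o5.png

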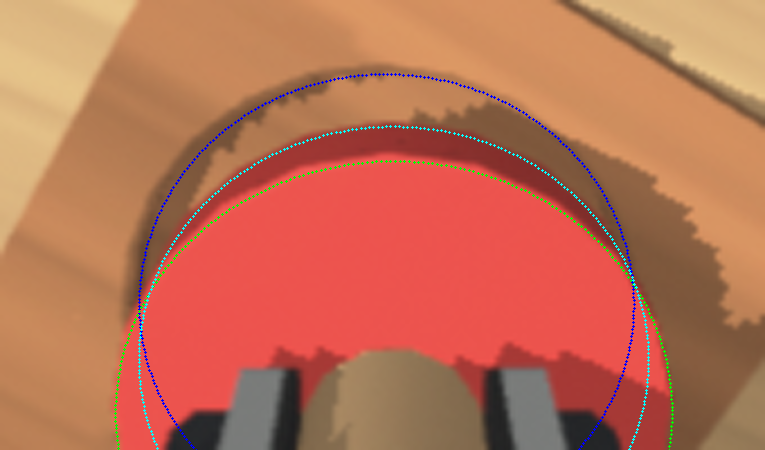

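The cap's model outlines match the picture. The pocket lies about 1.5 mm left and 1.2 mm up of my estimate, so I'll correct by (−2, −1) mm and go down to just inside the pocket.

Request:
jog_arm:
  dr:
    - [0,0,0]
    - [0,0,0]
    - [0,0,0]
    - [0,0,0]
    - [0,0,0]
    - [0,0,0]
    - [0,0,0]
    - [0,0,0]
    - [0,0,0]
    - [0,0,0]
  slide:
    - [-0.002,-0.001,0]
    - [0,0,0.004]
    - [0,0,0.006]
    - [0,0,0.006]
    - [0,0,0.004]
    - [0,0,0.003]
    - [0,0,0]
    - [0,0,0]
    - [0,0,0]
    - [0,0,0]
  gripper: [-1,-1,-1,-1,-1,-1,-1,-1,-1,-1]

```text
time_s: 10.6
position: [0.4699, -0.0786, 0.0465]
tool_rot: [[0.431, -0.902, 0.0], [-0.902, -0.431, -0.0], [0.0, -0.0, -1.0]]
ft_force: [-0.0, -1.3, -1.2]
grip_width: 0.0212
```

```bash
python3 - <<'E'
from h import *
from rig import observe
s=observe();print(s['time_s'],s['position'],s['ft_force'])
d=snap('wrist','w6');img=d['pixels']
c=cv2.resize(img[150:270,190:360],None,fx=4.5,fy=4.5,interpolation=cv2.INTER_CUBIC)
a=np.linspace(0,6.283,400)
def dr(cx,cy,z,r,col):
    p=proj(d,np.c_[cx+r*np.cos(a),cy+r*np.sin(a),0*a+z]);p=((p-[190,150]+.5)*4.5).astype(int)
    for q in p: cv2.circle(c,tuple(q),0,col,2)
dr(.4693,-.0795,.018,.0365,(255,0,0))
cv2.imwrite('pics/o6.png',c)
E
```

```text
10.6 [ 0.46986531 -0.07863941  0.04646395] [-0.03675263 -1.28195035 -1.18538656]
```

View pics/o6.png

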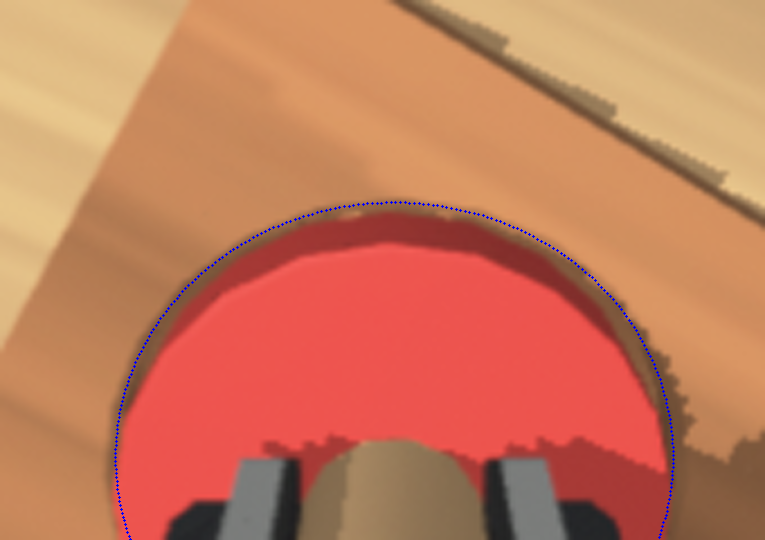

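The cap is centred in the pocket, with an even gap all round. I'll seat it.

Request:
jog_arm:
  dr:
    - [0,0,0]
    - [0,0,0]
    - [0,0,0]
    - [0,0,0]
    - [0,0,0]
    - [0,0,0]
    - [0,0,0]
    - [0,0,0]
    - [0,0,0]
    - [0,0,0]
  slide:
    - [0,0,0.002]
    - [0,0,0.001]
    - [0,0,0.001]
    - [0,0,0.001]
    - [0,0,0.001]
    - [0,0,0.0005]
    - [0,0,0]
    - [0,0,0]
    - [0,0,0]
    - [0,0,0]
  gripper: [-1,-1,-1,-1,-1,-1,-1,-1,-1,-1]

```text
time_s: 11.65
position: [0.4698, -0.0786, 0.0398]
tool_rot: [[0.431, -0.902, -0.0], [-0.902, -0.431, 0.0], [-0.0, 0.0, -1.0]]
ft_force: [-0.7, -0.1, -0.8]
grip_width: 0.0208
```

Request:
jog_arm:
  dr:
    - [0,0,0]
    - [0,0,0]
    - [0,0,0]
    - [0,0,0]
    - [0,0,0]
    - [0,0,0]
    - [0,0,0]
    - [0,0,0]
    - [0,0,0]
    - [0,0,0]
  slide:
    - [0,0,0.0005]
    - [0,0,0.0005]
    - [0,0,0.0005]
    - [0,0,0]
    - [0,0,0]
    - [0,0,0]
    - [0,0,0]
    - [0,0,0]
    - [0,0,0]
    - [0,0,0]
  gripper: [-1,-1,-1,-1,-1,-1,-1,-1,-1,-1]

```text
time_s: 12.65
position: [0.4698, -0.0786, 0.0394]
tool_rot: [[0.431, -0.902, 0.001], [-0.902, -0.431, -0.0], [0.001, -0.0, -1.0]]
ft_force: [-5.2, 0.6, 14.3]
grip_width: 0.0214
```

It's pressing on the floor with about 14 N, so it's seated. I'll ease off and open the gripper.

Request:
jog_arm:
  dr:
    - [0,0,0]
    - [0,0,0]
    - [0,0,0]
    - [0,0,0]
    - [0,0,0]
    - [0,0,0]
    - [0,0,0]
    - [0,0,0]
    - [0,0,0]
    - [0,0,0]
  slide:
    - [0,0,-0.0005]
    - [0,0,-0.0005]
    - [0,0,0]
    - [0,0,0]
    - [0,0,0]
    - [0,0,0]
    - [0,0,0]
    - [0,0,0]
    - [0,0,0]
    - [0,0,0]
  gripper: [-1,-1,-1,-0.4,-0.3,-0.2,-0.1,0,0.1,0.1]

```text
time_s: 13.65
position: [0.4698, -0.0786, 0.0393]
tool_rot: [[0.431, -0.902, 0.0], [-0.902, -0.431, -0.0], [0.0, -0.0, -1.0]]
ft_force: [0.6, 0.4, -0.2]
grip_width: 0.047
```

```bash
python3 - <<'E'
from h import *
from rig import observe
s=observe();print(s['time_s'],s['position'],s['ft_force'],s['grip_width'])
d=snap('wrist','w7');cv2.imwrite('pics/o7.png',crop(d['pixels'],150,120,260,200,3))
E
```

```text
13.65 [ 0.46981514 -0.07860533  0.0393248 ] [ 0.64357193  0.38313763 -0.19276419] 0.047003386985903714
```

View pics/o7.png

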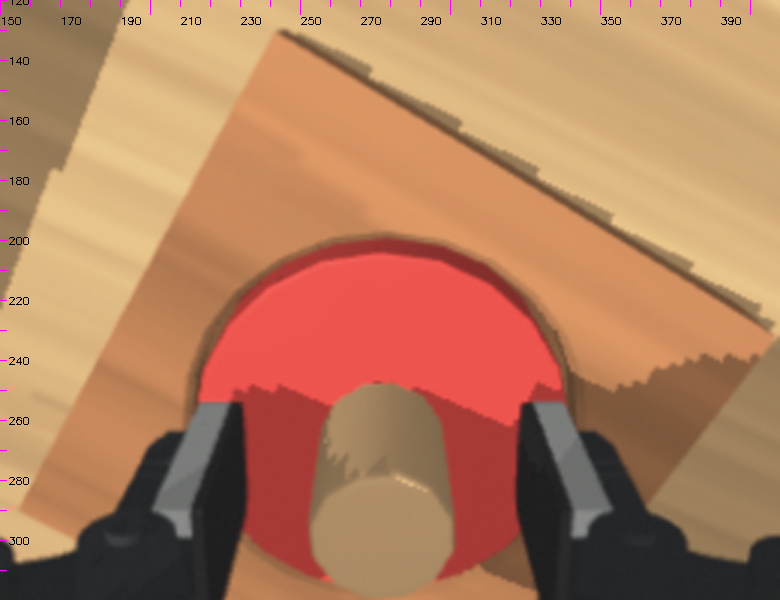

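Step 1 looks done: the cap is flat in the pocket and the fingers are clear. Next I'll lift and go to a viewpoint in front of the funnel.

Request:
jog_arm:
  dr:
    - [0,0,0]
    - [0,0,0]
    - [0,0,0]
    - [0,0,0]
    - [0,0,0]
    - [0,0,0]
    - [0,0,0]
    - [0,0,0]
    - [0,0,0]
    - [0,0,0]
  slide:
    - [0,0,-0.003]
    - [0,0,-0.007]
    - [0,0,-0.02]
    - [0,0,-0.03]
    - [0,0,-0.03]
    - [0,0,-0.03]
    - [0,0,-0.03]
    - [0,0,-0.03]
    - [0,0,-0.02]
    - [0,0,0]
  gripper: [0.3,0.3,0.3,0.3,0.3,0.3,1,1,1,1]

```text
time_s: 14.7
position: [0.4705, -0.0788, 0.2423]
tool_rot: [[0.431, -0.902, 0.005], [-0.902, -0.431, -0.002], [0.004, -0.004, -1.0]]
ft_force: [0.7, -0.2, -0.8]
grip_width: 0.0857
```

Request:
jog_arm:
  dr:
    - [0,0,0]
    - [0,0,0]
    - [0,0,0]
    - [0,0,0]
    - [0,0,0]
    - [0,0,0]
    - [0,0,0.05]
    - [0,0,0.1]
    - [0,0,0.1]
    - [0,0,0.082]
  slide:
    - [0.02,0.018,0]
    - [0.034,0.03,0]
    - [0.034,0.03,0]
    - [0.034,0.03,0]
    - [0.034,0.03,0]
    - [0.034,0.03,0]
    - [0.034,0.03,0]
    - [0.0146,0.0147,0]
    - [0,0,0]
    - [0,0,0]
  gripper: [1,1,1,1,1,1,1,1,1,1]

```text
time_s: 15.7
position: [0.3791, -0.3856, 0.2381]
tool_rot: [[0.108, -0.994, -0.001], [-0.994, -0.108, 0.002], [-0.002, 0.001, -1.0]]
ft_force: [-0.6, -0.2, 0.7]
grip_width: 0.0852
```

Request:
jog_arm:
  dr:
    - [0,0,0]
    - [0,0,0]
    - [0,0,0]
    - [0,0,0]
    - [0,0,0]
    - [0,0,0]
    - [0,0,0]
    - [0,0,0]
    - [0,0,0]
    - [0,0,0]
  slide:
    - [0,0,0]
    - [0,0,0]
    - [0,0,0]
    - [0,0,0]
    - [0,0,0]
    - [0,0,0]
    - [0,0,0]
    - [0,0,0]
    - [0,0,0]
    - [0,0,0]
  gripper: [1,1,1,1,1,1,1,1,1,1]

```text
time_s: 16.7
position: [0.3798, -0.3852, 0.2393]
tool_rot: [[0.114, -0.994, -0.0], [-0.994, -0.114, -0.0], [0.0, 0.0, -1.0]]
ft_force: [-0.6, -0.3, 0.4]
grip_width: 0.0852
```

```bash
python3 - <<'E'
from h import *
from rig import observe
s=observe();print(s['time_s'],s['position'],s['tool_rot'],s['q'],s['grip_width'])
d=snap('wrist','w8');e=snap('top','t8');cv2.imwrite('pics/o8.png',np.hstack([cv2.resize(crop(d['pixels'],0,0,560,420,1),(500,375)),crop(e['pixels'],280,230,60,75,5)]))
E
```

```text
16.7 [ 0.3797979  -0.38523259  0.23933013] [[ 1.13613447e-01 -9.93525029e-01 -2.89993124e-05]
 [-9.93525029e-01 -1.13613446e-01 -3.05261089e-05]
 [ 2.70337414e-05  3.22797192e-05 -9.99999999e-01]] [-5.79506517e+01  2.10247916e+01  7.60825540e+01 -2.35451547e-03
  8.28920537e+01  2.55259824e+01] 0.08522118674187266
```

View pics/o8.png

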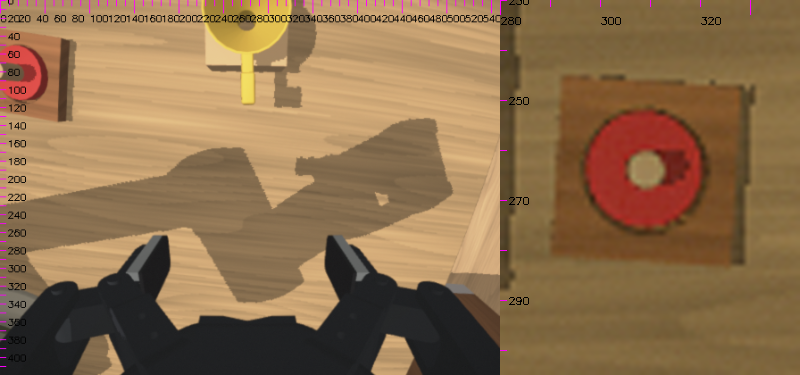

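In the top view the cap is centred in the pocket. The handle is near (277,87) in the full wrist image. I'll overlay the handle model to refine its position.

```bash
cat > fun.py <<'E'
from h import *
def drawfun(d,c,x0,y0,s,gp,yaw,zoff=0.0):
    R=np.array([[np.cos(yaw),-np.sin(yaw),0],[np.sin(yaw),np.cos(yaw),0],[0,0,1]])
    def dr(P,col):
        p=proj(d,(R@np.array(P).T).T+gp);p=((p-[x0,y0]+.5)*s).astype(int)
        cv2.polylines(c,[p.reshape(-1,1,2)],True,col,1)
    x,y=.013,.006
    for z,col in((.016,(255,0,0)),(-.024,(0,160,0))):
        dr([[x,y,z],[x,-y,z],[-x,-y,z],[-x,y,z]],col)
    a=np.linspace(0,6.28,60)
    dr(np.c_[.075+.042*np.cos(a),.042*np.sin(a),0*a-.023],(255,0,255))
    dr(np.c_[.075+.013*np.cos(a),.013*np.sin(a),0*a-.098],(255,255,0))
E
python3 - <<'E'
from fun import *
d=load('pics/w8.npz');img=d['pixels']
s=5;x0,y0=210,0
c=cv2.resize(img[0:118,210:345],None,fx=s,fy=s,interpolation=cv2.INTER_CUBIC)
c0=c.copy()
gp=np.array([.471,-.3756,.118]);drawfun(d,c,x0,y0,s,gp,.113)
cv2.imwrite('pics/o8b.png',c)
E
```

```text
(no output)
```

View pics/o8b.png

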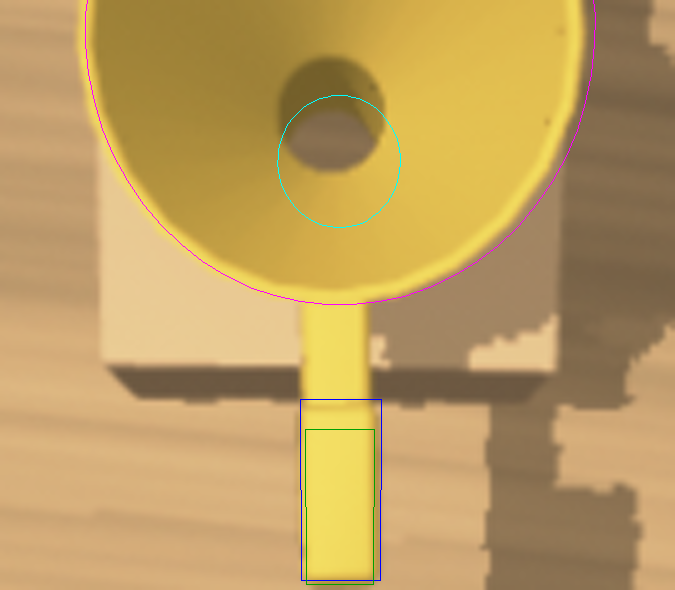

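Request:
jog_arm:
  dr:
    - [0,0,0]
    - [0,0,0]
    - [0,0,0]
    - [0,0,0]
    - [0,0,0]
    - [0,0,0]
    - [0,0,0]
    - [0,0,0]
    - [0,0,0]
    - [0,0,0]
  slide:
    - [0,-0.02,0]
    - [0,-0.03,0]
    - [0,-0.025,0]
    - [0,-0.0163,0]
    - [0,0,0.02]
    - [0,0,0.025]
    - [0,0,0.015]
    - [0,0,0]
    - [0,0,0]
    - [0,0,0]
  gripper: [1,1,1,1,1,1,1,1,1,1]

```text
time_s: 17.8
position: [0.4708, -0.3752, 0.1806]
tool_rot: [[0.114, -0.994, 0.001], [-0.994, -0.114, -0.002], [0.002, -0.001, -1.0]]
ft_force: [0.5, 0.2, -0.2]
grip_width: 0.0852
```

Request:
jog_arm:
  dr:
    - [0,0,0]
    - [0,0,0]
    - [0,0,0]
    - [0,0,0]
    - [0,0,0]
    - [0,0,0]
    - [0,0,0]
    - [0,0,0]
    - [0,0,0]
    - [0,0,0]
  slide:
    - [0,0,0.01]
    - [0,0,0.015]
    - [0,0,0.015]
    - [0,0,0.012]
    - [0,0,0.01]
    - [0,0,0.005]
    - [0,0,0]
    - [0,0,0]
    - [0,0,0]
    - [0,0,0]
  gripper: [1,1,1,1,1,1,1,1,1,1]

```text
time_s: 18.8
position: [0.4707, -0.375, 0.1128]
tool_rot: [[0.114, -0.994, 0.001], [-0.994, -0.114, -0.001], [0.001, -0.001, -1.0]]
ft_force: [-0.3, 0.0, -0.1]
grip_width: 0.0853
```

```bash
python3 - <<'E'
from h import *
from rig import observe
s=observe();print(s['time_s'],s['position'],s['ft_force'])
d=snap('wrist','w9');e=snap('side','s9');cv2.imwrite('pics/o9.png',np.hstack([cv2.resize(d['pixels'],(480,360)),crop(e['pixels'],285,90,80,90,4)]))
E
```

```text
18.8 [ 0.47065993 -0.3749791   0.11280543] [-0.26719778  0.03250247 -0.05821875]
```

View pics/o9.png

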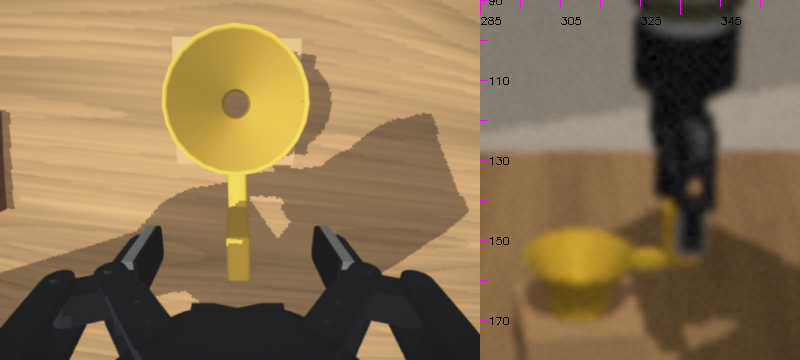

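The handle stands between the pads at (238,245). I'll close with 60 N.

Request:
jog_arm:
  dr:
    - [0,0,0]
    - [0,0,0]
    - [0,0,0]
    - [0,0,0]
    - [0,0,0]
    - [0,0,0]
    - [0,0,0]
    - [0,0,0]
    - [0,0,0]
    - [0,0,0]
  slide:
    - [0,0,0]
    - [0,0,0]
    - [0,0,0]
    - [0,0,0]
    - [0,0,0]
    - [0,0,0]
    - [0,0,0]
    - [0,0,0]
    - [0,0,0]
    - [0,0,0]
  gripper: [0.5,0,-0.4,-0.7,-1,-1,-1,-1,-1,-1]
  force: 60

```text
time_s: 19.9
position: [0.4706, -0.3749, 0.1124]
tool_rot: [[0.114, -0.994, 0.0], [-0.994, -0.114, -0.0], [0.0, -0.0, -1.0]]
ft_force: [0.1, -0.0, 1.7]
grip_width: 0.011
```

Request:
jog_arm:
  dr:
    - [0,0,0]
    - [0,0,0]
    - [0,0,0]
    - [0,0,0]
    - [0,0,0]
    - [0,0,0]
    - [0,0,0]
    - [0,0,0]
    - [0,0,0]
    - [0,0,0]
  slide:
    - [0,0,0]
    - [0,0,-0.003]
    - [0,0,-0.005]
    - [0,0,-0.007]
    - [0,0,-0.01]
    - [0,0,-0.01]
    - [0,0,-0.01]
    - [0,0,-0.005]
    - [0,0,0]
    - [0,0,0]
  gripper: [-1,-1,-1,-1,-1,-1,-1,-1,-1,-1]

```text
time_s: 20.9
position: [0.4704, -0.3747, 0.1621]
tool_rot: [[0.114, -0.994, -0.0], [-0.994, -0.114, 0.0], [-0.0, 0.0, -1.0]]
ft_force: [-0.1, -0.0, -0.8]
grip_width: 0.0112
```

```bash
python3 - <<'E'
from h import *
from rig import observe
s=observe();print(s['time_s'],s['position'],s['ft_force'],s['wrist_torque'],s['grip_width'])
d=snap('wrist','w10');e=snap('side','s10');cv2.imwrite('pics/o10.png',np.hstack([cv2.resize(d['pixels'],(480,360)),crop(e['pixels'],285,90,80,90,4)]))
E
```

```text
20.9 [ 0.47041136 -0.37470784  0.16211798] [-0.08295579 -0.04130685 -0.800097  ] [0.03476784 0.10026046 0.00627755] 0.011168800684029269
```

View pics/o10.png

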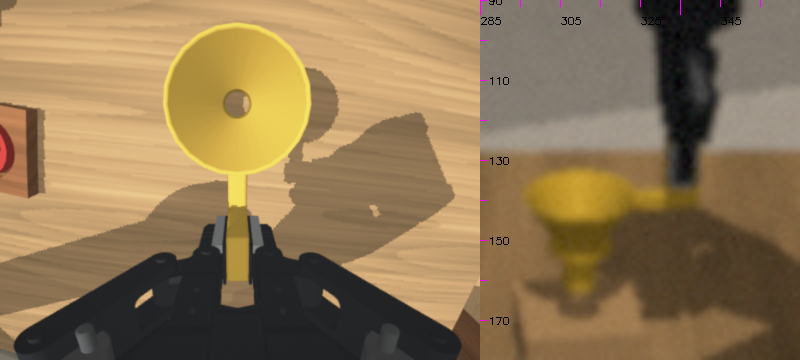

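The funnel is held upright with its spout out of the hole. Now I'll measure the open mouth in earlier pictures while the arm is out of the way.

```bash
python3 - <<'E'
from h import *
a=np.linspace(0,6.283,400)
outs=[]
for f,x0,y0,w,h in(('t8',125,230,60,60),('w3',190,120,150,110),('s5',300,310,90,75)):
    d=load(f'pics/{f}.npz');s=5 if f!='w3' else 3
    c=cv2.resize(d['pixels'][y0:y0+h,x0:x0+w],None,fx=s,fy=s,interpolation=cv2.INTER_CUBIC)
    c2=c.copy()
    for r,z,col in((.027,.130,(0,0,255)),(.0235,.130,(255,0,0)),(.052,.093,(0,200,0))):
        p=proj(d,np.c_[.504+r*np.cos(a),.3705+r*np.sin(a),0*a+z]);p=((p-[x0,y0]+.5)*s).astype(int)
        for q in p: cv2.circle(c2,tuple(q),0,col,1)
    k=np.hstack([c,c2]);outs.append(k)
W=max(k.shape[1] for k in outs)
outs=[cv2.copyMakeBorder(k,0,0,0,W-k.shape[1],cv2.BORDER_CONSTANT) for k in outs]
cv2.imwrite('pics/m1.png',outs[0]);cv2.imwrite('pics/m2.png',outs[1]);cv2.imwrite('pics/m3.png',outs[2][:, :900])
o=np.vstack([outs[0],outs[1]]);print(o.shape);cv2.imwrite('pics/m.png',cv2.resize(o,None,fx=min(1,600/o.shape[0],800/o.shape[1]),fy=min(1,600/o.shape[0],800/o.shape[1])))
E
```

```text
(630, 900, 3)
```

View pics/m.png

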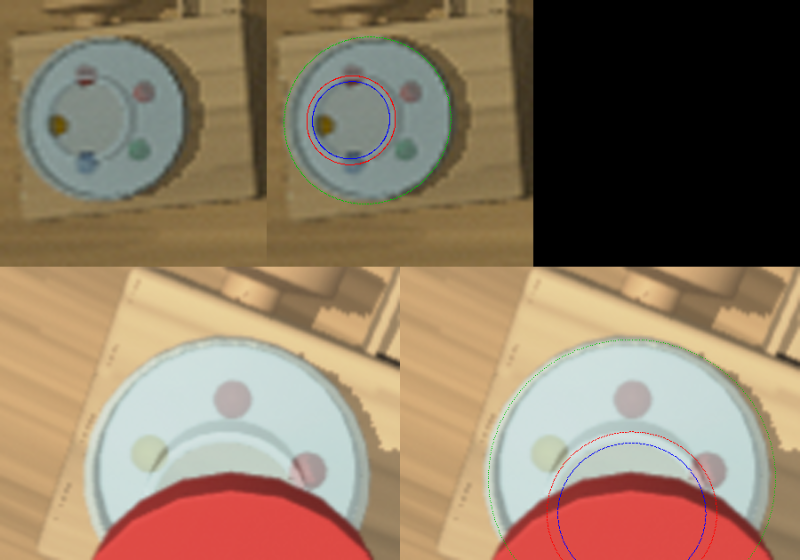

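Request:
jog_arm:
  dr:
    - [0,0,0]
    - [0,0,0]
    - [0,0,0]
    - [0,0,0]
    - [0,0,0]
    - [0,0,0]
    - [0,0,0]
    - [0,0,0]
    - [0,0,0]
    - [0,0,0]
  slide:
    - [0,0,-0.005]
    - [0,0,-0.012]
    - [0,0,-0.02]
    - [0,0,-0.02]
    - [0,0,-0.02]
    - [0,0,-0.02]
    - [0,0,-0.015]
    - [0,0,-0.008]
    - [0,0,0]
    - [0,0,0]
  gripper: [-1,-1,-1,-1,-1,-1,-1,-1,-1,-1]

```text
time_s: 22.0
position: [0.4704, -0.3747, 0.2818]
tool_rot: [[0.114, -0.994, -0.001], [-0.994, -0.114, 0.001], [-0.001, 0.0, -1.0]]
ft_force: [0.3, -0.9, -0.9]
grip_width: 0.0114
```

Request:
jog_arm:
  dr:
    - [0,0,0]
    - [0,0,0]
    - [0,0,0]
    - [0,0,0]
    - [0,0,0]
    - [0,0,0]
    - [0,0,0]
    - [0,0,0]
    - [0,0,0]
    - [0,0,0]
  slide:
    - [-0.008,0,0]
    - [-0.016,-0.001,0]
    - [-0.025,-0.002,0]
    - [-0.03,-0.002,0]
    - [-0.035,-0.002,0]
    - [-0.035,-0.002,0]
    - [-0.035,-0.002,0]
    - [-0.035,-0.002,0]
    - [-0.035,-0.002,0]
    - [-0.035,-0.002,0]
  gripper: [-1,-1,-1,-1,-1,-1,-1,-1,-1,-1]

```text
time_s: 23.0
position: [0.4538, -0.0839, 0.2818]
tool_rot: [[0.114, -0.994, -0.001], [-0.994, -0.114, 0.001], [-0.001, 0.001, -1.0]]
ft_force: [0.3, -0.3, -1.4]
grip_width: 0.011
```

Request:
jog_arm:
  dr:
    - [0,0,0]
    - [0,0,0]
    - [0,0,0]
    - [0,0,0]
    - [0,0,0]
    - [0,0,0]
    - [0,0,0]
    - [0,0,0]
    - [0,0,0]
    - [0,0,0]
  slide:
    - [-0.035,-0.002,0]
    - [-0.035,-0.002,0]
    - [-0.035,-0.002,0]
    - [-0.035,-0.002,0]
    - [-0.035,-0.002,0]
    - [-0.035,-0.002,0]
    - [-0.035,-0.002,0]
    - [-0.035,-0.002,0]
    - [-0.03,-0.002,0]
    - [-0.025,-0.002,0]
  gripper: [-1,-1,-1,-1,-1,-1,-1,-1,-1,-1]

```text
time_s: 24.0
position: [0.4353, 0.2511, 0.2818]
tool_rot: [[0.115, -0.993, -0.001], [-0.993, -0.115, -0.0], [-0.0, 0.001, -1.0]]
ft_force: [0.6, 0.4, -0.9]
grip_width: 0.0112
```

Request:
jog_arm:
  dr:
    - [0,0,0]
    - [0,0,0]
    - [0,0,0]
    - [0,0,0]
    - [0,0,0]
    - [0,0,0]
    - [0,0,0]
    - [0,0,0]
    - [0,0,0]
    - [0,0,0]
  slide:
    - [-0.02,-0.002,0]
    - [-0.015,-0.001,0]
    - [-0.008,0,0]
    - [-0.004,0,0]
    - [0,0,0]
    - [0,0,0]
    - [0,0,0]
    - [0,0,0]
    - [0,0,0]
    - [0,0,0]
  gripper: [-1,-1,-1,-1,-1,-1,-1,-1,-1,-1]

```text
time_s: 25.0
position: [0.4341, 0.2962, 0.2823]
tool_rot: [[0.113, -0.994, 0.0], [-0.994, -0.113, 0.0], [-0.0, -0.0, -1.0]]
ft_force: [0.4, 0.5, -0.2]
grip_width: 0.0111
```

```bash
python3 - <<'E'
from h import *
from rig import observe
s=observe();print(s['time_s'],s['position'],s['tool_rot'],s['ft_force'],s['grip_width'],s['q'])
d=snap('wrist','w11');e=snap('side','s11');t=snap('top','t11')
cv2.imwrite('pics/o11.png',np.hstack([cv2.resize(d['pixels'],(480,360)),crop(e['pixels'],270,240,80*2,180,2)]))
E
```

```text
25.0 [0.43409382 0.29621844 0.28234593] [[ 1.13321425e-01 -9.93558379e-01  3.95337934e-05]
 [-9.93558380e-01 -1.13321424e-01  2.80761057e-05]
 [-2.34152243e-05 -4.24607560e-05 -9.99999999e-01]] [ 0.37315011  0.45614276 -0.16436133] 0.011089345925589576 [2.13890669e+01 1.78205280e+01 7.37513294e+01 6.72014463e-04
 8.84254468e+01 1.04882232e+02]
```

View pics/o11.png

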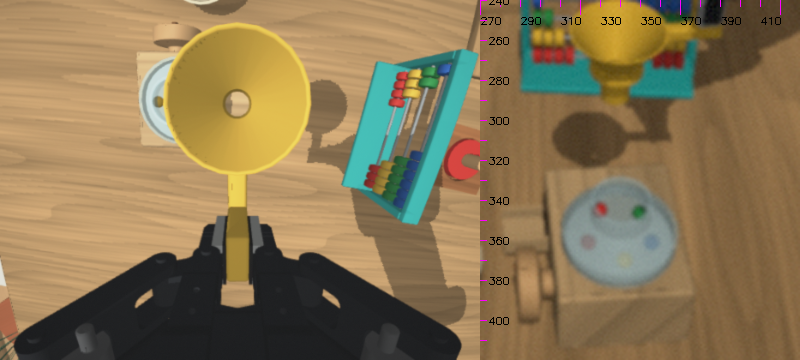

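The funnel is past the abacus, upright, and not slipping. I'll move over the mouth at this height.

Request:
jog_arm:
  dr:
    - [0,0,0]
    - [0,0,0]
    - [0,0,0]
    - [0,0,0]
    - [0,0,0]
    - [0,0,0]
    - [0,0,0]
    - [0,0,0]
    - [0,0,0]
    - [0,0,0]
  slide:
    - [-0.006,-0.001,0]
    - [-0.014,-0.001,0]
    - [-0.018,-0.001,0]
    - [-0.014,0,0]
    - [-0.009,0,0]
    - [-0.005,0,0]
    - [0,0,0]
    - [0,0,0]
    - [0,0,0]
    - [0,0,0]
  gripper: [-1,-1,-1,-1,-1,-1,-1,-1,-1,-1]

```text
time_s: 26.15
position: [0.4297, 0.3619, 0.2824]
tool_rot: [[0.113, -0.994, 0.0], [-0.994, -0.113, 0.0], [-0.0, -0.0, -1.0]]
ft_force: [0.3, -0.1, -1.3]
grip_width: 0.0112
```

```bash
python3 - <<'E'
from fun import *
from rig import observe
s=observe();print(s['time_s'],s['position'],s['ft_force'],s['grip_width'])
tcp=np.array(s['position']);gp=tcp+[0,0,.0056]
e=snap('side','s12');t=snap('top','t12');w=snap('wrist','w12')
def ov(d,x0,y0,ww,h,sc):
    c=cv2.resize(d['pixels'][y0:y0+h,x0:x0+ww],None,fx=sc,fy=sc,interpolation=cv2.INTER_CUBIC);drawfun(d,c,x0,y0,sc,gp,.113)
    a=np.linspace(0,6.283,200)
    p=proj(d,np.c_[.504+.027*np.cos(a),.3705+.027*np.sin(a),0*a+.13]);p=((p-[x0,y0]+.5)*sc).astype(int)
    cv2.polylines(c,[p.reshape(-1,1,2)],True,(0,0,255),1);return c
A=ov(e,280,230,110,150,4);B=ov(t,110,215,90,75,4);C=ov(w,150,0,270,310,1)
B=cv2.copyMakeBorder(B,0,600-B.shape[0],0,0,cv2.BORDER_CONSTANT);B[300:300+300,:270]=C[:300]
cv2.imwrite('pics/o12.png',np.hstack([A,B]))
E
```

```text
26.15 [0.42967966 0.3619035  0.28243068] [ 0.26710114 -0.0690856  -1.30728417] 0.011203843464892276
```

View pics/o12.png

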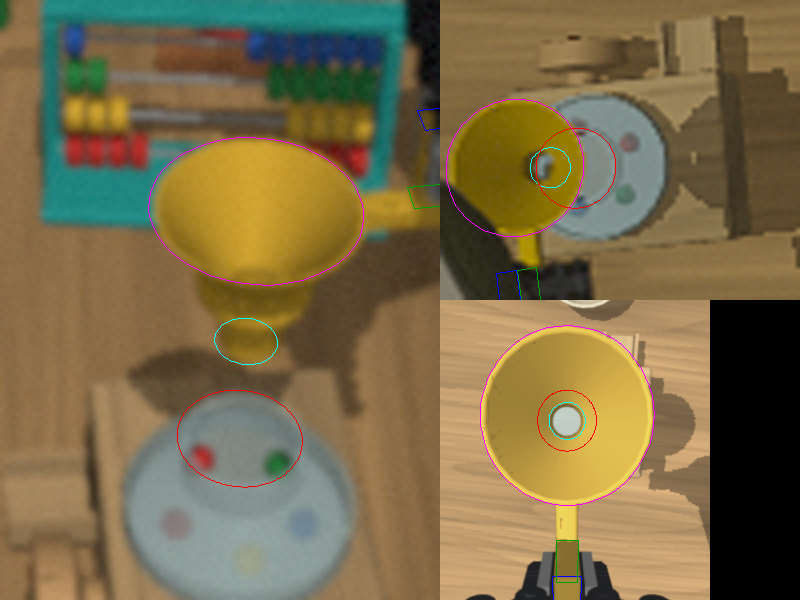

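The funnel model matches its outline in all three views, and the mouth ring sits on the neck. I'll lower it slowly by 50 mm.

Request:
jog_arm:
  dr:
    - [0,0,0]
    - [0,0,0]
    - [0,0,0]
    - [0,0,0]
    - [0,0,0]
    - [0,0,0]
    - [0,0,0]
    - [0,0,0]
    - [0,0,0]
    - [0,0,0]
  slide:
    - [0,0,0.003]
    - [0,0,0.007]
    - [0,0,0.01]
    - [0,0,0.01]
    - [0,0,0.008]
    - [0,0,0.006]
    - [0,0,0.004]
    - [0,0,0.002]
    - [0,0,0]
    - [0,0,0]
  gripper: [-1,-1,-1,-1,-1,-1,-1,-1,-1,-1]

```text
time_s: 27.3
position: [0.4296, 0.3623, 0.2326]
tool_rot: [[0.114, -0.994, 0.001], [-0.994, -0.114, 0.0], [-0.0, -0.001, -1.0]]
ft_force: [0.9, 0.6, -1.1]
grip_width: 0.0113
```

```bash
python3 - <<'E'
from fun import *
from rig import observe
s=observe();print(s['time_s'],s['position'],s['ft_force'],s['grip_width'],s['qvel'])
tcp=np.array(s['position']);gp=tcp+[0,0,.0056]
e=snap('side','s13');t=snap('top','t13')
def ov(d,x0,y0,ww,h,sc,draw=True):
    c=cv2.resize(d['pixels'][y0:y0+h,x0:x0+ww],None,fx=sc,fy=sc,interpolation=cv2.INTER_CUBIC)
    if not draw:return c
    drawfun(d,c,x0,y0,sc,gp,.113)
    a=np.linspace(0,6.283,200)
    for r in(.027,):
        p=proj(d,np.c_[.504+r*np.cos(a),.3705+r*np.sin(a),0*a+.13]);p=((p-[x0,y0]+.5)*sc).astype(int)
        cv2.polylines(c,[p.reshape(-1,1,2)],True,(0,0,255),1)
    return c
cv2.imwrite('pics/o13.png',np.hstack([ov(e,295,280,90,110,4,False),ov(e,295,280,90,110,4)]))
cv2.imwrite('pics/t13c.png',crop(t['pixels'],110,130,340,170,2))
E
```

```text
27.3 [0.42964485 0.36234262 0.23263599] [ 0.88172591  0.60780048 -1.11388681] 0.011264973761877942 [-0.06868996 -0.10221045 -0.20296033 -0.03363149  0.12277073 -0.096763  ]
```

View pics/o13.png

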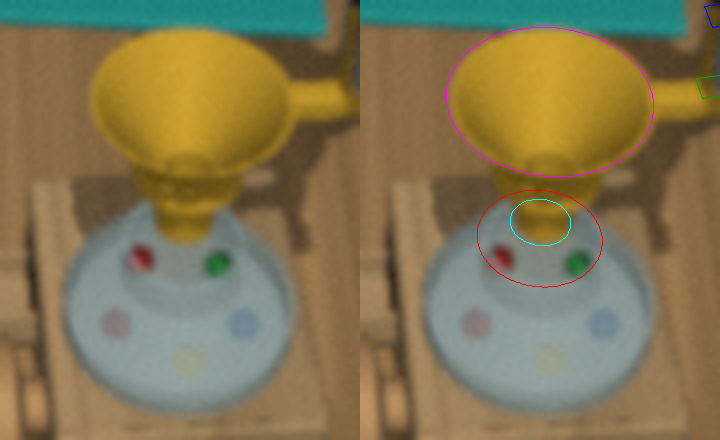

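View pics/t13c.png

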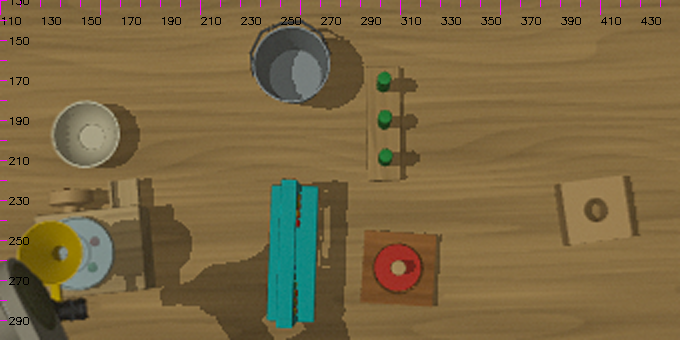

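```bash
python3 - <<'E'
import cv2
a=cv2.imread('pics/m3.png');print(a.shape);cv2.imwrite('pics/m3b.png',cv2.resize(a,(800,int(a.shape[0]*800/a.shape[1]))))
E
```

```text
(375, 900, 3)
```

View pics/m3b.png

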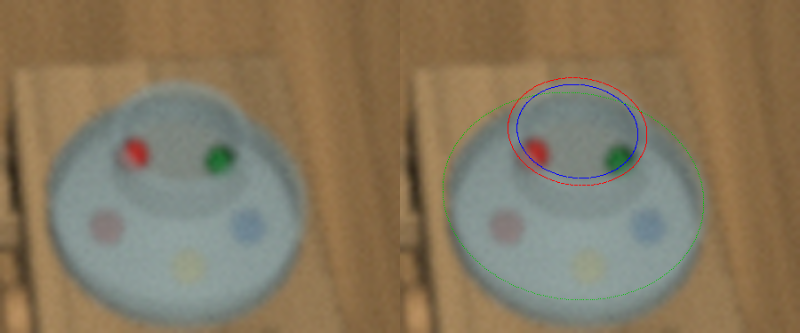

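Request:
jog_arm:
  dr:
    - [0,0,0]
    - [0,0,0]
    - [0,0,0]
    - [0,0,0]
    - [0,0,0]
    - [0,0,0]
    - [0,0,0]
    - [0,0,0]
    - [0,0,0]
    - [0,0,0]
  slide:
    - [0,0,0]
    - [0,0,0]
    - [0,0,0]
    - [0,0,0]
    - [0,0,0]
    - [0,0,0]
    - [0,0,0]
    - [0,0,0]
    - [0,0,0]
    - [0,0,0]
  gripper: [-1,-1,-1,-1,-1,-1,-1,-1,-1,-1]

```text
time_s: 28.4
position: [0.4295, 0.3623, 0.2323]
tool_rot: [[0.114, -0.994, -0.0], [-0.994, -0.114, 0.0], [-0.0, 0.0, -1.0]]
ft_force: [-0.1, 0.8, -1.5]
grip_width: 0.0113
```

The mouth agrees to within about 1.5 mm across the views. The arm is at rest and the bystanders look unmoved, so I'll hand in.

```bash
python3 - <<'E'
from h import *
from rig import observe,env
t=load('pics/t13.npz');img=t['pixels'];i0=load('pics/top0.npz')['pixels']
# bystander shift check by phase correlation
for n,(x,y,w,h) in dict(abacus=(236,212,50,90),pegs=(288,158,40,66),bucket=(230,136,55,50),bowl=(130,176,45,42)).items():
    g=lambda I:cv2.cvtColor(I[y:y+h,x:x+w],cv2.COLOR_BGR2GRAY).astype(np.float32)
    print(n,cv2.phaseCorrelate(g(i0),g(img)))
hsv=cv2.cvtColor(img,cv2.COLOR_BGR2HSV)
m=((hsv[...,0]<8)|(hsv[...,0]>172))&(hsv[...,1]>170);m[:,:292]=0;m[:,330:]=0;m[:245]=0;m[285:]=0
ys,xs=np.where(m);c=cv2.minEnclosingCircle(np.c_[xs,ys].astype(np.float32));print(c,toz(t,c[0],.024))
s=observe();print(s['time_s'],s['position'],s['qvel'],s['grip_width'])
print(env.close_job())
E
```

```text
abacus ((-0.05391909403240547, 0.02958852398523959), 0.5450361559126112)
pegs ((-0.023706651245504418, 0.03206640095143598), 0.9997783465517892)
bucket ((-0.027112100516831106, -0.009537652142309838), 0.9935548343658447)
bowl ((0.5206555328454776, 0.5023490059849749), 1.0086658676759697)
((308.375, 263.375), 11.684759140014648) [[ 0.47064139 -0.0799481   0.024     ]]
28.4 [0.42954302 0.36227462 0.23230751] [ 0.00545183 -0.07767615  0.04950938 -0.06663243 -0.01653272 -0.10609814] 0.011253271637431233
the job is handed in; nothing more can be done
None
```

I lifted the red cap off the neck and set it rim down in the tray pocket. It touched the floor at about 14 N before I released it. I then took the funnel by its handle, carried it over the abacus with the spout about 19 cm up, and handed in at 28.4 s still holding it over the open neck. Handing in gave no verdict.

Last checks:
- **Funnel:** The gripper is at rest and the grip width is steady at 11.3 mm. By the arm's position, the spout end is about 10 mm above the mouth and within about 1–2 mm of its centre. The funnel model's outline matches the side view, and the funnel shows no tilt.
- **Contact with the dispenser:** The wrist force shows nothing beyond noise and the funnel's own weight, so I see no sign of contact.
- **Cap:** In the top view it lies flat in the pocket, about 1–2 mm from my pocket estimates.
- **Bystanders:** The abacus, pegs and bucket shifted by less than 0.1 pixel in the top view. The abacus match was weaker (0.55), because the light around it had changed.

Disagreements:
- **Camera estimates:** The cameras placed the mouth and the pocket 1–2 mm apart, within their stated calibration. I used the average for the mouth and the close-up wrist view for the pocket.
- **Bowl:** The image comparison gave 0.5 pixel, about 1.5 mm. The arm never went near it, so I take this as an artefact of the comparison.

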